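# Clear the vegetable box and hold its lid open

## Robot

A 7-joint arm with a two-finger parallel gripper is mounted at the origin on a cart in front of the work surface, level with it; the furniture and walls round the work are solid. World frame = base frame: x ahead of the robot, y to its left, z up, the work surface at z = 0. Lengths are in m, angles in rad, forces in N, time in s.
With the tool pointing down it reaches from about 0.425 to 0.875 m from the base axis. Payload 4.7 kg.
Tool frame: the origin (TCP) lies on the front face of the gripper's body, between the roots of the fingers; the fingertips stand 70 mm ahead of it and the grasp point (between the pads) lies 51 mm ahead of it (env.tip_extent is the distance from the TCP to the fingertips, in m); z points along the fingers, y is the line along which they close (so a half turn about z gives the same grasp; the last joint's range is limited). The gripper opens to 87 mm and grips with 3 to 60 N. Pads are 19 mm wide; open, the fingers measure 117 mm over their backs; the gripper's body (75 mm by 190 mm) begins 51 mm behind the grasp point.
Start: joints at [1.208, 0.321, -0.07, 1.45, 0.023, 1.371, -0.057], TCP at [0.239, -0.604, 0.292] pointing down, gripper open.
Joint ranges: [-2.86, 2.86], [-0.3, 2.09], [-1.38, 1.24], [0.06, 2.45], [-1.56, 4.7], [0.09, 2.05], [-2.69, 2.69]. Speed limits (rad/s): [2.57, 2.57, 3.14, 3.14, 3.14, 3.14, 3.14].

## Interface

Orientations are given as a unit quaternion [x, y, z, w].
In Python, from cell import env gives the robot as it stands.
- The arm moves only by the tool send_rows, never from a script. Its argument "steps" is a list of rows, each a list of 6 numbers: the shift along the tool's x, y, z normalised to -1 to 1, where 1 is 20 cm, then the turn, a rotation vector about the tool's x, y, z normalised to -1 to 1, where 1 is pi/2 rad. A call has exactly 5 rows; each row is the pose to reach, as a shift and turn from the pose commanded when the call began, along the tool's axes at that moment; what a row does not reach only later rows make up. A row lasts 1/8 s, in which the tool goes at most 62.5 mm and 10.7 degrees, less where a joint would pass 70% of its speed; a pose out of reach is approached as far as the arm can. A call with a number of a shift or a turn outside -1 to 1 is refused whole. A call with a gripper value outside its range is refused whole. "gripper" is the closure, from -1 (fully open) to 1 (shut), set as the call begins (left out, the last holds). The fingers move at their own pace and stop on an object; the grip force is fixed at half the most. Time passes only in rows, so rows that repeat a pose let the fingers close, or fill a call up. It gives the time, the measured TCP pose, the force, the opening and the grip force at its end, in the units of the state.
- env.state(): the state, without advancing time (a new reading comes with each control period).
- env.read_camera(name): name is "side" or "top"; returns a dict with "frame" (480x640x3 uint8, red, green, blue), "fx", "fy", "cx", "cy" (pixels), "pose" (4x4, takes a point from camera to world coordinates). Camera axes: x right, y up, looking along -z (the intrinsics and any distortion apply to the point x, -y, -z); pixel columns grow to the right and rows downward; lengths in m; the calibration is good to about 2 mm. A picture is of the moment at which its call begins. There is no depth.
- env.close_job(): hands the job in; it is judged then, once.
Trained networks look in the newest picture that a camera, given by its name, has taken for a name from the list of things; names that differ only in an ending like _2 or _b are one class to them, and where a whole thing is asked for, a point or a joint stands for the part that bears it (a point fixed in the world has none). Each returns a list of dicts, best first, with "p" (0 to 1); they miss things now and then, are a little off and sometimes report something else, mostly with a low value. They report only what shows in the picture. A call takes as long as a camera call. They do not tell look-alikes from the thing itself.
- env.recognise(target, camera): "box" ([centre column, centre row, width, height] in pixels, round what is visible of it).
- env.place_of(target, camera): "pixel" ([column, row] in pixels: a listed point, or the origin of a listed thing).
The state is a dict: "time_s": time; "qpos": joint angles; "qvel": joint speeds; "joint_efforts": joint torques, N m; "tool_pos": TCP position; "orientation": TCP orientation; "wrist_force": force on the tool from outside, world axes, zero at the start; "ft_torque": the same for the moment, N m; "width": finger opening in m; "grip_force": force on a finger pad.
Only numpy, scipy, OpenCV 4.12 (cv2) and the standard library are available. Lean on these libraries where they do the work, as an engineer would, in place of code of your own. Each camera call takes 0.05 s, during which the arm holds its last target. There are 200 camera calls.

## Task

I need to get at the vegetables in the white box. First take the small grey and white salt shaker off its wooden lid and stand it upright on the chopping board, letting go of it there leaving the tomato, the peeler and everything else where they are; then raise the lid by its black ball knob and hold it open at 50 degrees from shut, give or take five, so that I can reach in. The lid falls shut by itself, so never let it drop, and finish while still holding it still at that angle; do not let go.

Things in the scene. Friction and masses are not known exactly. Their poses are not given: they have to be found in the camera images.
- veg_box: white open box with five dark vent slots in its front, fixed, 160 (its x) x 180 (its y) x 75 mm high; origin at the centre of its underside, z up, x from its front (slots) to its back (hinge); yaw up to 0.3 rad either way. A lemon and garlic lie fixed inside. Wall cabinets hang behind: underside 0.59 m up, fronts at x = 0.67, handles at 0.63 m: keep the wrist low there
- lid_hinge (a point): point on the hinge axis of the lid, in the middle of the box's back top edge, 75 mm above the worktop, at (80, 0, 75) mm in the box's frame; the hinge axis runs along the box's y
- lid (a joint): angle of the wooden lid in rad: 0 = shut (level), grows as the front edge rises and swings away from the robot; stop at 1.25. Free hinge, no spring or stay: the lid (about 0.25 to 0.45 kg) falls shut from any angle. Lid plate 174 (along x) x 194 (along y) x 12 mm, its underside level with the hinge axis when shut, its top 87 mm above the worktop; front edge 170 mm ahead of the hinge axis
- lid_knob (a point): centre of the black ball knob, 28 mm across, on a steel neck 16 mm thick; on the lid's middle line, near its front edge. With the lid shut it is 140 mm ahead of the hinge axis and 44 mm above it (32 mm above the lid's top), and it swings about the hinge axis with the lid. A ball pinched from above along the hinge direction can turn between the finger pads, so the tool may stay upright
- salt_mill: small salt shaker with a light grey rounded cap and a clear body with grey salt in it, 90 mm tall, about 0.1 kg; body 44 mm across up to 66 mm height, cap 34 mm; origin at the centre of its underside, z up. At the start it stands on the rear half of the lid
- board: brown wooden chopping board, fixed, 220 (its x) x 320 (its y) x 21 mm thick; origin at the centre of its underside; its y axis points about away from the robot, its x axis to the robot's right. It lies left of the box. Its half nearer the robot, left of the peeler, is free
- tomato: red tomato 69 mm across, 71 mm tall, standing loose on the far end of the board; leave alone
- peeler: black peeler 170 x 25 x 18 mm lying loose along the right edge of the board; leave alone
- timer: red and white round kitchen timer, 69 mm across, 54 mm tall, standing loose at the front of the worktop right of the box; leave alone
Things that resemble listed ones, but are neither listed nor needed, are in the scene too. There is more than one size of the salt_mill; the job needs the smaller.

How it is judged:
On the way:
1. the salt shaker stands on the board, let go, while the lid is still shut (z of salt_mill in the frame of board between 0.014 and 0.028 m and x of salt_mill in the frame of board between -0.11 and 0.11 m and y of salt_mill in the frame of board between -0.16 and 0.16 m and angle between salt_mill's own z axis and vertical below 0.1 rad and contact force between each of the arm, the fingers and salt_mill below 0.05 N and value of joint lid below 0.1 rad), for 0.2 s.
At the end, for the whole second after the job is handed in: The lid stands still at 0.77 to 0.975 rad (44 to 56 degrees) from shut, carried by the robot's fingers and by nothing else, and the salt shaker stands upright (within 0.1 rad), at rest and released, on the chopping board (value of joint lid between 0.77 and 0.975 rad and velocity of joint lid between -0.1 and 0.1 rad/s and contact force between the fingers and lid above 0.3 N and contact force between each of lid, the fingers, the arm and salt_mill below 0.05 N and contact force between lid and tomato below 0.05 N and contact force between lid and peeler below 0.05 N and contact force between lid and timer below 0.05 N and z of salt_mill in the frame of board between 0.014 and 0.028 m and x of salt_mill in the frame of board between -0.11 and 0.11 m and y of salt_mill in the frame of board between -0.16 and 0.16 m and angle between salt_mill's own z axis and vertical below 0.1 rad and linear speed of salt_mill below 0.03 m/s); the arm keeps its last pose, push and grip.
It fails at once if the lid drops (falls faster than 2 rad/s) (velocity of joint lid below -2 rad/s).
It fails at once if the salt shaker is tipped over (angle between salt_mill's own z axis and vertical above 0.7 rad).
It fails at once if the tomato is pushed 30 mm (distance of tomato from where it was at the start of the episode above 0.03 m).
It fails at once if the peeler is pushed 30 mm (distance of peeler from where it was at the start of the episode above 0.03 m).
It fails at once if the timer is pushed 30 mm (distance of timer from where it was at the start of the episode above 0.03 m).
It also fails if it takes over 51 s, if anything falls off the work surface, if the arm or the gripper's body presses on something with over 40 N, if the wrist force passes 120 N, or if a joint passes its speed limit or range.

## Working session

There is one attempt and no reset: what is moved stays moved. The work goes in short steps, Python scripts to look and compute and a tool call to move; the robot and the scene stay as the last step left them, time stands still between calls to the robot, and variables do not carry over. Pictures are saved under pics/ and viewed, at most 10 in all, crops included, and the job is handed in when it is done.

Besides the shell and the picture viewer there is one more tool, called after "Request:" by a JSON object that holds its "method" and its "body", one argument or row to a line. send_rows: Moves the arm, as the interface text tells. Its arguments: {"type":"object","properties":{"steps":{"type":"array"},"gripper":{"type":"number"}},"required":["steps"]}

```bash
ls; mkdir -p pics; python3 - <<'E'
from cell import env
import cv2
s=env.state()
for k in ("time_s","tool_pos","orientation","width","qpos"): print(k,s[k])
for c in ("top","side"):
    r=env.read_camera(c); cv2.imwrite(f"pics/{c}0.png",r["frame"][:,:,::-1])
    print(c,r["fx"],r["fy"],r["cx"],r["cy"],r["pose"],[k for k in r])
    for t in ("salt_mill","board","lid_knob","lid_hinge","veg_box","tomato","peeler","timer"):
        print(t,env.place_of(t,c)[:3], env.recognise(t,c)[:3] if t in("salt_mill","lid_knob") else "")
E
```

```text
pics
time_s 0.0
tool_pos [ 0.23897098 -0.60403618  0.2911681 ]
orientation [ 9.82297994e-01  1.87322653e-01 -2.32821445e-04 -9.05799117e-04]
width 0.08706242061160487
qpos [ 1.20811414  0.32181587 -0.07011204  1.45167127  0.0226309   1.37076359
 -0.05687291]
top 439.6917088689247 439.6917088689247 319.2128282094132 241.4758894663247 [[-0.00403081  0.9926209  -0.12119199  0.45132177]
 [-0.99985165 -0.00197099  0.01711145  0.05252966]
 [ 0.01674632  0.12124299  0.99248159  0.99478749]
 [ 0.          0.          0.          1.        ]] ['frame', 'fx', 'fy', 'cx', 'cy', 'pose']
salt_mill [{'pixel': [341.4, 227.8], 'p': 0.92}, {'pixel': [255.8, 251.2], 'p': 0.92}] [{'box': [255.8, 251.0, 25.8, 28.0], 'p': 0.89}, {'box': [343.4, 228.2, 19.0, 28.8], 'p': 0.81}]
board [{'pixel': [174.8, 262.1], 'p': 0.66}] 
lid_knob [{'pixel': [351.2, 267.7], 'p': 0.81}] [{'box': [342.2, 242.3, 103.5, 96.0], 'p': 0.98}]
lid_hinge [{'pixel': [333.4, 200.5], 'p': 0.67}] 
veg_box [{'pixel': [174.4, 263.9], 'p': 0.68}, {'pixel': [340.9, 243.8], 'p': 0.57}] 
tomato [{'pixel': [181.8, 207.3], 'p': 0.87}] 
peeler 
[... 271 characters left out ...]
05982   0.79030529  0.61236694  0.68727409]
 [ 0.          0.          0.          1.        ]] ['frame', 'fx', 'fy', 'cx', 'cy', 'pose']
salt_mill [{'pixel': [300.6, 240.6], 'p': 0.91}, {'pixel': [347.0, 256.7], 'p': 0.72}] [{'box': [301.2, 219.1, 32.1, 42.9], 'p': 0.82}, {'box': [347.0, 240.9, 23.8, 42.9], 'p': 0.7}]
board [{'pixel': [276.8, 196.5], 'p': 0.76}] 
lid_knob [{'pixel': [311.9, 252.1], 'p': 0.84}] [{'box': [338.8, 268.4, 124.4, 84.6], 'p': 0.7}]
lid_hinge [{'pixel': [371.0, 255.6], 'p': 0.66}] 
veg_box [{'pixel': [337.3, 291.4], 'p': 0.95}] 
tomato [{'pixel': [322.0, 189.2], 'p': 0.57}] 
peeler [{'pixel': [268.1, 210.5], 'p': 0.68}] 
timer [{'pixel': [318.1, 408.7], 'p': 0.62}]
```

View pics/top0.png

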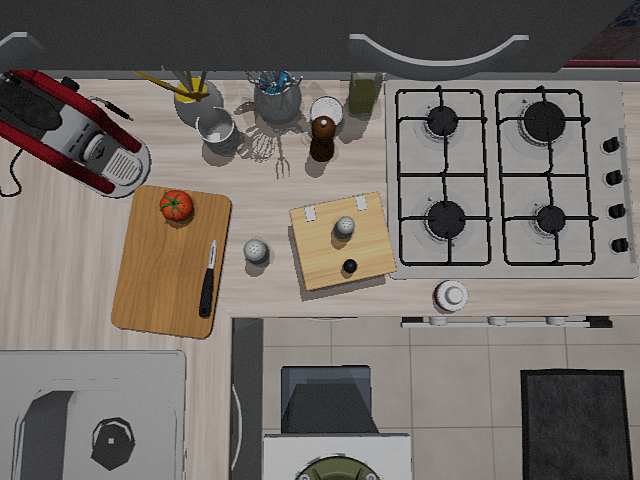

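View pics/side0.png

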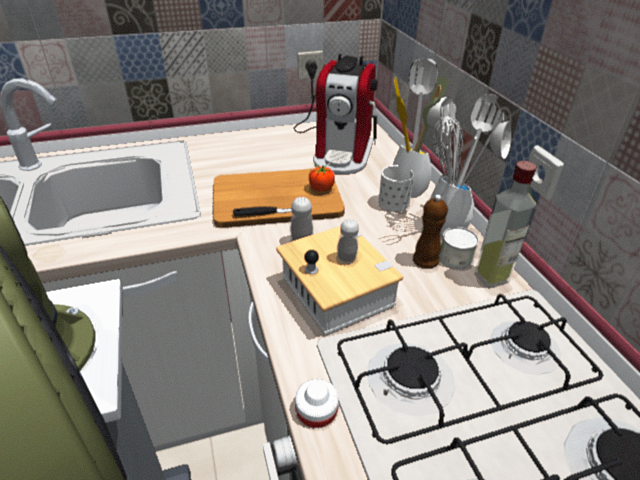

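```bash
cat > h.py <<'E'
import numpy as np
from cell import env
from scipy.spatial.transform import Rotation as R
from scipy.optimize import least_squares
import json
CAM={}
def cam(n):
    r=env.read_camera(n); CAM[n]=r; return r
def ray(n,px):
    r=CAM[n]; d=r["pose"][:3,:3]@np.array([(px[0]-r["cx"])/r["fx"],-(px[1]-r["cy"])/r["fy"],-1]); return r["pose"][:3,3],d
def at_z(n,px,z):
    o,d=ray(n,px); return o+d*(z-o[2])/d[2]
def tri(a,b):
    (o1,d1),(o2,d2)=ray("top",a),ray("side",b)
    t=np.linalg.lstsq(np.c_[d1,-d2],o2-o1,rcond=None)[0]
    p,q=o1+t[0]*d1,o2+t[1]*d2
    return (p+q)/2,np.linalg.norm(p-q)
def proj(n,P):
    r=CAM[n]; p=r["pose"][:3,:3].T@(np.asarray(P)-r["pose"][:3,3]); return np.array([r["cx"]-r["fx"]*p[0]/p[2],r["cy"]+r["fy"]*p[1]/p[2]])
def rel(pos,yaw=None,quat=None):
    "move numbers from the current pose to pos with tool down, tool y axis at yaw from world y (x fwd)"
    s=env.state(); Q=R.from_quat(s["orientation"])
    dp=Q.inv().apply(np.asarray(pos)-s["tool_pos"])/0.2
    out=[dp]
    if yaw is not None:
        # tool z down; tool y = (−sin yaw, cos yaw,0) up to sign
        best=None
        for sg in (1,-1):
            y=sg*np.array([-np.sin(yaw),np.cos(yaw),0]); z=np.array([0,0,-1.]); x=np.cross(y,z)
            T=R.from_matrix(np.c_[x,y,z]); rv=(Q.inv()*T).as_rotvec()
            if best is None or np.linalg.norm(rv)<np.linalg.norm(best): best=rv
        out.append(best/(np.pi/2))
    return np.round(np.concatenate(out),3)
E
python3 - <<'E'
from h import *
cam("top");cam("side")
for n,a,b in (("mill",(341.4,227.8),(347,256.7)),("big",(255.8,251.2),(300.6,240.6)),("knob",(351.2,267.7),(311.9,252.1)),("hinge",(333.4,200.5),(371,255.6)),("tom",(181.8,207.3),(322,189.2)),("peel",(207.7,275.3),(268.1,210.5)),("board",(174.8,262.1),(276.8,196.5)),("box",(340.9,243.8),(337.3,291.4))): print(n,tri(a,b))
print("knob z",at_z("top",(351.2,267.7),.119),at_z("side",(311.9,252.1),.119))
print("hinge z",at_z("top",(333.4,200.5),.075),at_z("side",(371,255.6),.075))
print("mill z",at_z("top",(341.4,227.8),.087),at_z("side",(347,256.7),.087))
print("board z",at_z("top",(174.8,262.1),.0),at_z("side",(276.8,196.5),.0))
E
```

```text
mill (array([ 0.58934081, -0.00914321,  0.08959433]), np.float64(0.0023119072391918727))
big (array([ 0.54906661,  0.18028249, -0.00420484]), np.float64(0.004509791407802999))
knob (array([ 0.50830418, -0.02585967,  0.13221473]), np.float64(0.00754748414552844))
hinge (array([0.65014126, 0.00652754, 0.06619044]), np.float64(0.0069008916818368874))
tom (array([0.64891176, 0.34331712, 0.0207304 ]), np.float64(0.0017377876918500436))
peel (array([0.49457141, 0.28098304, 0.0242152 ]), np.float64(0.0020088598096217295))
board (array([0.5290558 , 0.35718316, 0.01072344]), np.float64(0.006645956573058691))
box (array([ 0.56816496, -0.01400509,  0.00667745]), np.float64(0.0032414432750099476))
knob z [ 0.50543654 -0.02617517  0.119     ] [ 0.51672003 -0.01093403  0.119     ]
hinge z [0.65163524 0.00604842 0.075     ] [ 0.64182001 -0.00306326  0.075     ]
mill z [ 0.59087399 -0.00961448  0.087     ] [ 0.58932666 -0.0061869   0.087     ]
board z [0.5266058  0.36114775 0.        ] [0.53574093 0.37293351 0.        ]
```

The top view shows the small shaker on the lid at (344,228), the knob at (350,267), the big look-alike at (256,250) and the peeler at (208,280). In the side view the knob is at (312,257) and the shaker is at (347,241). Next I refine the measurements by segmentation.

```bash
python3 - <<'E'
from h import *
import cv2
t=cam("top")["frame"].copy(); s=cam("side")["frame"].copy()
def blob(f,x0,x1,y0,y1,thr=60):
    m=np.zeros(f.shape[:2],np.uint8); m[y0:y1,x0:x1]=(f[y0:y1,x0:x1].max(2)<thr)
    n,l,st,c=cv2.connectedComponentsWithStats(m); k=1+np.argmax(st[1:,4]); return st[k],c[k]
a=blob(t,338,362,256,280); b=blob(s,302,322,246,266); print(a,b)
print("knob",tri(a[1],b[1]),at_z("top",a[1],.119),at_z("side",b[1],.119))
hsv=cv2.cvtColor(t,cv2.COLOR_RGB2HSV)
def reg(x0,x1,y0,y1,seed,tol):
    m=np.zeros((482,642),np.uint8); f=t.copy()
    cv2.floodFill(f,m,seed,0,(tol,)*3,(tol,)*3,4|cv2.FLOODFILL_MASK_ONLY|(255<<8)); return m[1:-1,1:-1]
def quad(mask):
    c=max(cv2.findContours(mask,0,2)[0],key=cv2.contourArea); r=cv2.minAreaRect(c); return r,cv2.boxPoints(r),cv2.contourArea(c)
m=((hsv[...,0]<28)&(hsv[...,0]>8)&(hsv[...,1]>70)&(hsv[...,2]>120)).astype(np.uint8); 
m1=m.copy(); m1[:, :275]=0; m1[:185]=0;m1[310:]=0;m1[:,410:]=0
r,bp,A=quad(m1); print("lid",r,A)
L=np.array([at_z("top",p,.087) for p in bp]); print(L.round(3), [np.linalg.norm(L[i]-L[i-1]).round(3) for i in range(4)])
for i in range(4): e=L[i]-L[i-1]; print("edge yaw",np.arctan2(e[1],e[0]).round(3))
m2=((hsv[...,1]>110)&(hsv[...,2]>70)).astype(np.uint8); m2[:,:100]=0;m2[:,245:]=0;m2[:180]=0;m2[345:]=0
r,bp,A=quad(m2); L=np.array([at_z("top",p,.021) for p in bp]); print("board",r,A,L.round(3),L.mean(0), [np.linalg.norm(L[i]-L[i-1]).round(3) for i in range(4)])
# mill: axis top of cap center
print("cap top@", at_z("top",(344.5,224.5),.17), "place guess",at_z("top",(155,300),.021))
print("proj mill", proj("top",(.59,-.009,.087)),proj("top",(.59,-.009,.177)),proj("side",(.59,-.009,.087)),proj("side",(.59,-.009,.177)))
for px in ((201,318),(214,240),(208,278)): print("peeler",at_z("top",px,.035))
c=lambda n,x0,x1,y0,y1,f:cv2.resize(f[y0:y1,x0:x1,::-1],None,fx=5,fy=5,interpolation=cv2.INTER_CUBIC)
A=c(0,300,370,200,280,t);B=c(0,300,370,210,290,s); cv2.imwrite("pics/crop.png",np.hstack([A,B]))
E
```

```text
(array([343, 259,  14,  14, 144], dtype=int32), array([349.51388889, 265.70833333])) (array([305, 251,  13,  14, 129], dtype=int32), array([311.03100775, 257.33333333]))
knob (array([ 0.51044187, -0.02319304,  0.11755989]), np.float64(0.001890196443233111)) [ 0.50942203 -0.02285662  0.119     ] [ 0.51089645 -0.02495353  0.119     ]
lid ((342.6374206542969, 240.3165740966797), (82.55302429199219, 92.82516479492188), 77.84506225585938) 7058.0
[[ 0.629  0.101  0.087]
 [ 0.671 -0.091  0.087]
 [ 0.501 -0.123  0.087]
 [ 0.461  0.064  0.087]] [np.float64(0.172), np.float64(0.196), np.float64(0.174), np.float64(0.192)]
edge yaw 0.213
edge yaw -1.356
edge yaw -2.953
edge yaw 1.778
board ((170.45565795898438, 260.9929504394531), (100.77808380126953, 146.6332244873047), 9.039482116699219) 14033.5 [[0.388 0.491 0.021]
 [0.709 0.457 0.021]
 [0.673 0.232 0.021]
 [0.353 0.276 0.021]] [0.53075153 0.36389329 0.021     ] [np.float64(0.218), np.float64(0.323), np.float64(0.227), np.float64(0.322)]
cap top@ [ 0.58444943 -0.00989552  0.17      ] place guess [0.44228022 0.39466249 0.021     ]
proj mill [341.11048729 228.21399876] [344.26740837 221.00186501] [347.81989599 257.53243359] [350.29820218 219.68775754]
peeler [0.40373196 0.29014261 0.035     ]
peeler [0.57223773 0.2665699  0.035     ]
peeler [0.48922269 0.27746299 0.035     ]
```

View pics/crop.png

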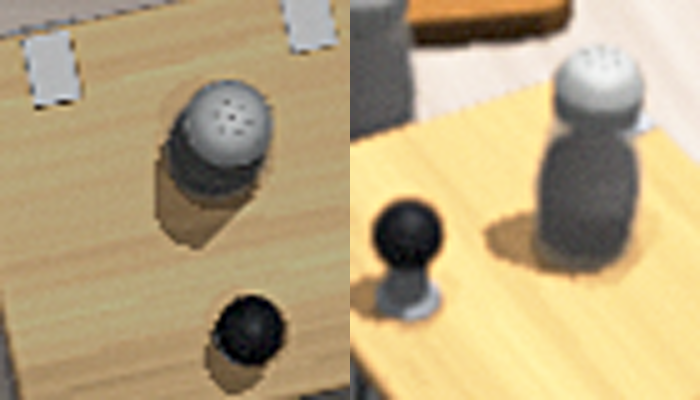

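The crop agrees with the triangulated knob at (0.510,-0.023,0.118) and yaw ≈0.2. The shaker's cap top is at about (346,224) in the top view and (351,222) in the side view, which puts it at (0.586,-0.012).

```bash
python3 - <<'E'
from h import *
cam("top");cam("side")
print(tri((346.4,223.6),(350.6,222)))
print(rel((.586,-.012,.29),.2))
E
```

```text
(array([ 0.58709113, -0.01359886,  0.17523412]), np.float64(0.003614252484635832))
[ 2.703 -2.116  0.011  0.     0.     0.113]
```

Request:
{"method": "send_rows", "body": {
  "steps": [
    [0.2,-0.155,0,0,0,0],
    [0.4,-0.31,0,0,0,0],
    [0.6,-0.47,0,0,0,0],
    [0.8,-0.625,0,0,0,0],
    [1.0,-0.78,0,0,0,0]
  ],
  "gripper": -1
}}

```text
time_s: 2.02
tool_pos: [0.3685, -0.3843, 0.2925]
orientation: [0.982, 0.187, 0.0, 0.0]
wrist_force: [0.0, -0.0, -0.1]
width: 0.0872
grip_force: 0.0
```

Request:
{"method": "send_rows", "body": {
  "steps": [
    [0.2,-0.155,0,0,0,0],
    [0.4,-0.31,0,0,0,0],
    [0.6,-0.47,0,0,0,0],
    [0.8,-0.625,0,0,0,0],
    [1.0,-0.78,0,0,0,0]
  ]
}}

```text
time_s: 2.65
tool_pos: [0.4969, -0.1657, 0.2926]
orientation: [0.982, 0.187, 0.0, 0.0]
wrist_force: [0.3, -0.8, 0.3]
width: 0.0872
grip_force: 0.0
```

Request:
{"method": "send_rows", "body": {
  "steps": [
    [0.2,-0.155,0,0,0,0],
    [0.4,-0.31,0,0,0,0.05],
    [0.6,-0.47,0,0,0,0.113],
    [0.7,-0.55,0,0,0,0.113],
    [0.7,-0.55,0,0,0,0.113]
  ]
}}

```text
time_s: 3.28
tool_pos: [0.5864, -0.0106, 0.2922]
orientation: [0.995, 0.102, 0.0, -0.001]
wrist_force: [-0.7, 0.2, 0.9]
width: 0.0869
grip_force: 0.0
```

```bash
python3 - <<'E'
from h import *
s=env.state(); print(s["time_s"],s["tool_pos"],R.from_quat(s["orientation"]).as_matrix().round(3))
print(rel((.587,-.013,.188),.2))
E
```

```text
3.275 [ 0.58640005 -0.01056423  0.29217195] [[ 0.979  0.203  0.   ]
 [ 0.203 -0.979  0.001]
 [ 0.    -0.001 -1.   ]]
[ 0.     0.013  0.521 -0.001 -0.     0.003]
```

Request:
{"method": "send_rows", "body": {
  "steps": [
    [0,0.013,0.12,0,0,0],
    [0,0.013,0.26,0,0,0],
    [0,0.013,0.4,0,0,0],
    [0,0.013,0.5,0,0,0],
    [0,0.013,0.52,0,0,0]
  ]
}}

```text
time_s: 3.9
tool_pos: [0.5856, -0.017, 0.187]
orientation: [0.995, 0.099, -0.001, 0.0]
wrist_force: [0.2, -0.3, 0.1]
width: 0.0874
grip_force: 0.0
```

Request:
{"method": "send_rows", "body": {
  "steps": [
    [0,0,0,0,0,0],
    [0,0,0,0,0,0],
    [0,0,0,0,0,0],
    [0,0,0,0,0,0],
    [0,0,0,0,0,0]
  ],
  "gripper": 1
}}

```text
time_s: 4.53
tool_pos: [0.5867, -0.0153, 0.1886]
orientation: [0.995, 0.1, 0.0, -0.0]
wrist_force: [-0.9, 1.0, 1.9]
width: 0.0451
grip_force: 0.9
```

```bash
python3 - <<'E'
from h import *
import cv2
s=env.state(); print(s["time_s"],s["tool_pos"],s["width"],s["grip_force"],s["wrist_force"])
cv2.imwrite("pics/g1.png",cam("side")["frame"][100:400,150:550,::-1])
print(rel((.587,-.013,.32),.2), rel((.45,.39,.32),.2))
E
```

```text
4.525 [ 0.5866894  -0.0152533   0.18862492] 0.04513703955174624 0.880851662659552 [-0.87348168  0.98220996  1.89292917]
[ 0.004 -0.01  -0.657 -0.    -0.001 -0.   ] [-2.670e-01 -2.121e+00 -6.560e-01 -0.000e+00 -1.000e-03 -0.000e+00]
```

View pics/g1.png

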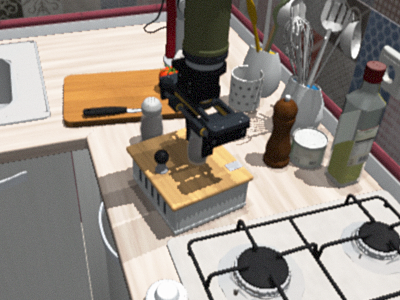

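The fingers surround the shaker cleanly at about (195,150) in this crop, and the width is 45 mm. I'll let the grip build up, then lift.

Request:
{"method": "send_rows", "body": {
  "steps": [
    [0,0,0,0,0,0],
    [0,0,0,0,0,0],
    [0,0,-0.05,0,0,0],
    [0,0,-0.15,0,0,0],
    [0,0,-0.3,0,0,0]
  ]
}}

```text
time_s: 5.2
tool_pos: [0.586, -0.0164, 0.2491]
orientation: [0.995, 0.099, -0.001, 0.0]
wrist_force: [0.4, 0.3, -0.6]
width: 0.0399
grip_force: 29.6
```

Request:
{"method": "send_rows", "body": {
  "steps": [
    [0,0,-0.15,0,0,0],
    [0,0,-0.28,0,0,0],
    [0,0,-0.36,0,0,0],
    [-0.01,-0.05,-0.36,0,0,0],
    [-0.03,-0.2,-0.36,0,0,0]
  ]
}}

```text
time_s: 5.82
tool_pos: [0.5722, 0.021, 0.3191]
orientation: [0.995, 0.098, -0.001, 0.0]
wrist_force: [0.6, 0.1, -0.8]
width: 0.0398
grip_force: 29.6
```

Request:
{"method": "send_rows", "body": {
  "steps": [
    [-0.02,-0.18,0,0,0,0],
    [-0.05,-0.36,0,0,0,0],
    [-0.07,-0.54,0,0,0,0],
    [-0.1,-0.72,0,0,0,0],
    [-0.12,-0.9,0,0,0,0]
  ]
}}

```text
time_s: 6.45
tool_pos: [0.5119, 0.1952, 0.3189]
orientation: [0.995, 0.1, -0.001, 0.0]
wrist_force: [0.3, 0.4, -0.8]
width: 0.0397
grip_force: 29.6
```

Request:
{"method": "send_rows", "body": {
  "steps": [
    [-0.02,-0.18,0,0,0,0],
    [-0.05,-0.36,0,0,0,0],
    [-0.07,-0.54,0,0,0,0],
    [-0.1,-0.72,0,0,0,0],
    [-0.12,-0.9,0,0,0,0]
  ]
}}

```text
time_s: 7.08
tool_pos: [0.4527, 0.3666, 0.3189]
orientation: [0.995, 0.1, -0.001, 0.001]
wrist_force: [0.7, -0.0, -0.4]
width: 0.04
grip_force: 29.6
```

```bash
python3 - <<'E'
from h import *
s=env.state(); print(s["time_s"],s["tool_pos"],s["width"],s["grip_force"],s["wrist_force"])
print(rel((.45,.39,.124),.1))
E
```

```text
7.075 [0.45270671 0.36656365 0.31894157] 0.03996112724931535 29.631452682345085 [ 0.67005901 -0.03311687 -0.39999481]
[ 0.012 -0.119  0.975  0.001  0.001  0.064]
```

Request:
{"method": "send_rows", "body": {
  "steps": [
    [0.01,-0.1,0.2,0,0,0],
    [0.01,-0.12,0.45,0,0,0],
    [0.01,-0.12,0.68,0,0,0],
    [0.01,-0.12,0.84,0,0,0],
    [0.01,-0.12,0.92,0,0,0]
  ]
}}

```text
time_s: 7.7
tool_pos: [0.4497, 0.3885, 0.1333]
orientation: [0.995, 0.1, -0.002, 0.001]
wrist_force: [0.8, 0.3, 0.3]
width: 0.0398
grip_force: 29.6
```

Request:
{"method": "send_rows", "body": {
  "steps": [
    [0,0,0.02,0,0,0],
    [0,0,0.04,0,0,0],
    [0,0,0.05,0,0,0],
    [0,0,0.05,0,0,0],
    [0,0,0.05,0,0,0]
  ]
}}

```text
time_s: 8.32
tool_pos: [0.4518, 0.3896, 0.1267]
orientation: [0.995, 0.099, 0.0, -0.0]
wrist_force: [0.7, 0.3, -0.3]
width: 0.04
grip_force: 29.6
```

```bash
python3 - <<'E'
from h import *
import cv2
s=env.state(); print(s["time_s"],s["tool_pos"],s["width"],s["grip_force"],s["wrist_force"])
f=cam("side")["frame"][130:280,180:380,::-1]; cv2.imwrite("pics/p1.png",cv2.resize(f,None,fx=3,fy=3))
E
```

```text
8.325 [0.45179593 0.38960164 0.12671841] 0.03995920544187452 29.63282079456425 [ 0.66960575  0.34883358 -0.27057952]
```

View pics/p1.png

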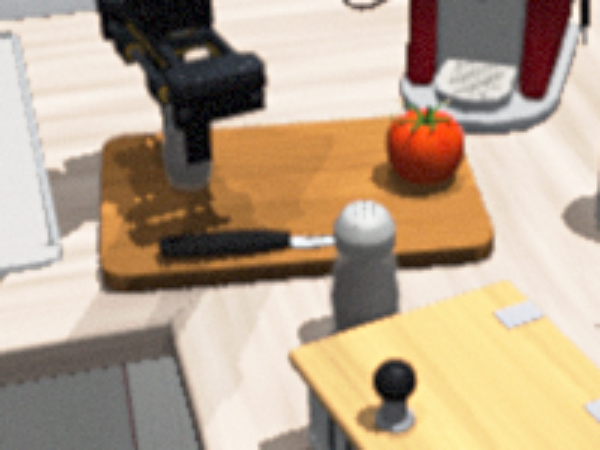

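The shaker hangs upright over the board's free near half at crop (188,150), with the peeler and tomato clear. I'll lower it the last few millimetres.

Request:
{"method": "send_rows", "body": {
  "steps": [
    [0,0,0.005,0,0,0],
    [0,0,0.01,0,0,0],
    [0,0,0.015,0,0,0],
    [0,0,0.018,0,0,0],
    [0,0,0.018,0,0,0]
  ]
}}

```text
time_s: 9.0
tool_pos: [0.4516, 0.3894, 0.1226]
orientation: [0.995, 0.099, -0.0, 0.0]
wrist_force: [0.4, 0.5, 0.0]
width: 0.0398
grip_force: 29.7
```

Request:
{"method": "send_rows", "body": {
  "steps": [
    [0,0,0.003,0,0,0],
    [0,0,0.006,0,0,0],
    [0,0,0.009,0,0,0],
    [0,0,0.009,0,0,0],
    [0,0,0.009,0,0,0]
  ]
}}

```text
time_s: 9.62
tool_pos: [0.4522, 0.3896, 0.1225]
orientation: [0.995, 0.099, 0.001, 0.0]
wrist_force: [-1.8, -2.2, 9.8]
width: 0.0398
grip_force: 30.0
```

Contact made. I'll ease off 1.5 mm and open.

Request:
{"method": "send_rows", "body": {
  "steps": [
    [0,0,-0.004,0,0,0],
    [0,0,-0.006,0,0,0],
    [0,0,-0.006,0,0,0],
    [0,0,-0.006,0,0,0],
    [0,0,-0.006,0,0,0]
  ]
}}

```text
time_s: 10.25
tool_pos: [0.4519, 0.3895, 0.1225]
orientation: [0.995, 0.099, 0.0, 0.0]
wrist_force: [-0.8, -1.8, 7.0]
width: 0.0399
grip_force: 29.9
```

Request:
{"method": "send_rows", "body": {
  "steps": [
    [0,0,0,0,0,0],
    [0,0,0,0,0,0],
    [0,0,0,0,0,0],
    [0,0,0,0,0,0],
    [0,0,0,0,0,0]
  ],
  "gripper": -1
}}

```text
time_s: 10.88
tool_pos: [0.4515, 0.3894, 0.1219]
orientation: [0.995, 0.099, -0.0, 0.0]
wrist_force: [0.1, -0.0, -1.0]
width: 0.0812
grip_force: 0.0
```

Request:
{"method": "send_rows", "body": {
  "steps": [
    [0,0,-0.04,0,0,0],
    [0,0,-0.15,0,0,0],
    [0,0,-0.4,0,0,0],
    [0,0,-0.65,0,0,0],
    [0,0,-0.8,0,0,0]
  ]
}}

```text
time_s: 11.5
tool_pos: [0.4518, 0.3906, 0.2869]
orientation: [0.995, 0.1, 0.002, -0.001]
wrist_force: [0.0, -0.2, 0.2]
width: 0.0871
grip_force: 0.0
```

```bash
python3 - <<'E'
from h import *
import cv2
s=env.state(); print(s["time_s"],s["tool_pos"],s["width"],s["grip_force"],s["wrist_force"])
f=cam("side")["frame"][130:280,180:380,::-1]; cv2.imwrite("pics/p2.png",cv2.resize(f,None,fx=3,fy=3))
cam("top")
print(env.place_of("salt_mill","top"),env.place_of("salt_mill","side"),env.place_of("lid_knob","side"))
print(rel((.5105,-.0235,.29),.2))
E
```

```text
11.5 [0.45182291 0.39056063 0.28690457] 0.08705238251483498 0.0 [ 0.01880884 -0.17096171  0.19514796]
[{'pixel': [258.7, 252.7], 'p': 0.65}, {'pixel': [156.1, 295.7], 'p': 0.5}] [{'pixel': [240.1, 190.6], 'p': 0.77}, {'pixel': [302.4, 240.9], 'p': 0.64}] [{'pixel': [309.5, 253.1], 'p': 0.64}, {'pixel': [274.9, 196.4], 'p': 0.41}]
[-0.119  2.082 -0.038  0.    -0.    -0.   ]
```

View pics/p2.png

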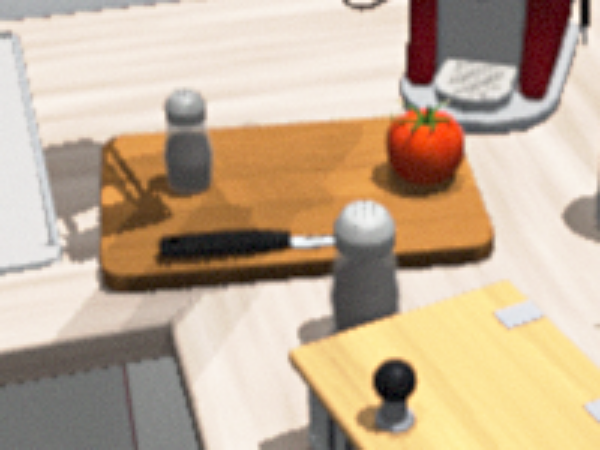

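The shaker stands upright on the board at crop (188,140), and the lid is still shut. Next is the knob.

Request:
{"method": "send_rows", "body": {
  "steps": [
    [-0.01,0.2,0,0,0,0],
    [-0.02,0.4,0,0,0,0],
    [-0.03,0.6,0,0,0,0],
    [-0.05,0.8,0,0,0,0],
    [-0.06,1.0,0,0,0,0]
  ]
}}

```text
time_s: 12.38
tool_pos: [0.4787, 0.1894, 0.2809]
orientation: [0.995, 0.1, -0.001, 0.0]
wrist_force: [0.3, 0.6, -0.7]
width: 0.0868
grip_force: 0.0
```

Request:
{"method": "send_rows", "body": {
  "steps": [
    [-0.01,0.22,0,0,0,0],
    [-0.02,0.45,0,0,0,0],
    [-0.03,0.7,0,0,0,0],
    [-0.05,0.9,0,0,0,0],
    [-0.06,1.0,0,0,0,0]
  ]
}}

```text
time_s: 13.0
tool_pos: [0.5065, -0.0105, 0.2807]
orientation: [0.995, 0.098, -0.001, 0.0]
wrist_force: [-0.9, -0.7, 0.8]
width: 0.0873
grip_force: 0.0
```

```bash
python3 - <<'E'
from h import *
s=env.state(); print(s["time_s"],s["tool_pos"])
print(rel((.5105,-.0235,.170),.2))
E
```

```text
13.0 [ 0.50651733 -0.01045328  0.28065189]
[ 0.008  0.068  0.553 -0.     0.002 -0.003]
```

Request:
{"method": "send_rows", "body": {
  "steps": [
    [0.008,0.06,0.05,0,0,0],
    [0.008,0.068,0.2,0,0,0],
    [0.008,0.068,0.38,0,0,0],
    [0.008,0.068,0.5,0,0,0],
    [0.008,0.068,0.553,0,0,0]
  ]
}}

```text
time_s: 13.62
tool_pos: [0.5101, -0.0195, 0.1689]
orientation: [0.995, 0.1, -0.002, -0.001]
wrist_force: [-0.4, 0.4, 0.0]
width: 0.0871
grip_force: 0.0
```

Request:
{"method": "send_rows", "body": {
  "steps": [
    [0,0,0,0,0,0],
    [0,0,0,0,0,0],
    [0,0,0,0,0,0],
    [0,0,0,0,0,0],
    [0,0,0,0,0,0]
  ],
  "gripper": 0.1
}}

```text
time_s: 14.25
tool_pos: [0.5116, -0.0205, 0.1717]
orientation: [0.995, 0.099, 0.0, 0.0]
wrist_force: [0.4, -0.3, -0.4]
width: 0.0456
grip_force: 0.0
```

```bash
python3 - <<'E'
from h import *
import cv2
s=env.state(); print(s["time_s"],s["tool_pos"],s["width"],s["wrist_force"])
print(rel((.5105,-.0235,.170),.2))
a=cam("top")["frame"][200:300,290:410,::-1];b=cam("side")["frame"][200:300,260:380,::-1]
cv2.imwrite("pics/k1.png",np.hstack([cv2.resize(x,None,fx=3,fy=3,interpolation=2) for x in(a,b)]))
E
```

```text
14.25 [ 0.51164193 -0.02049788  0.17174919] 0.04555379284222686 [ 0.39946646 -0.33465252 -0.35622565]
[-0.009  0.014  0.009  0.    -0.    -0.001]
```

View pics/k1.png

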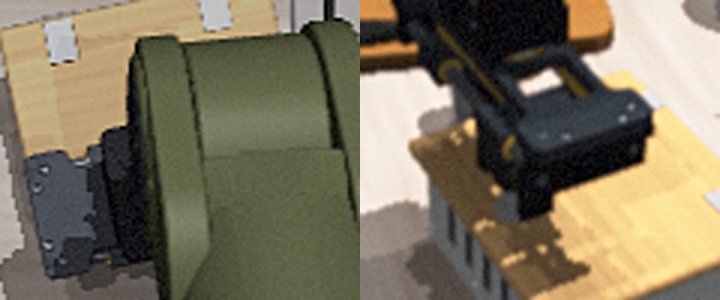

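The fingers straddle the knob at side-view crop (520,190), which hides it as expected. I'll centre and close.

Request:
{"method": "send_rows", "body": {
  "steps": [
    [-0.004,0.014,0.008,0,0,0],
    [-0.004,0.014,0.008,0,0,0],
    [-0.004,0.014,0.008,0,0,0],
    [-0.004,0.014,0.008,0,0,0],
    [-0.004,0.014,0.008,0,0,0]
  ],
  "gripper": 1
}}

```text
time_s: 14.98
tool_pos: [0.5109, -0.0227, 0.1695]
orientation: [0.995, 0.1, -0.0, -0.0]
wrist_force: [-1.5, 3.6, -1.3]
width: 0.0261
grip_force: 30.0
```

Request:
{"method": "send_rows", "body": {
  "steps": [
    [0,0,0,0,0,0],
    [0,0,0,0,0,0],
    [0,0,0,0,0,0],
    [0,0,0,0,0,0],
    [0,0,0,0,0,0]
  ]
}}

```text
time_s: 15.6
tool_pos: [0.5109, -0.0227, 0.1696]
orientation: [0.995, 0.1, -0.0, -0.0]
wrist_force: [-2.4, 4.9, -2.4]
width: 0.026
grip_force: 30.0
```

```bash
python3 - <<'E'
from h import *
s=env.state(); print(s["time_s"],s["tool_pos"],s["width"],s["grip_force"],s["wrist_force"],s["ft_torque"])
# arc steps in tool axes (x=hinge-ward, z down), units of 0.2 m
k=lambda a:np.array([-.14*np.cos(a)+.044*np.sin(a),.14*np.sin(a)+.044*np.cos(a)])
for d in range(0,54,2): v=(k(np.radians(d))-k(0))/.2; print(d,v.round(3))
E
```

```text
15.6 [ 0.51089309 -0.02271597  0.16957806] 0.02601016416168144 29.980207476764917 [-2.43967441  4.91469352 -2.36362584] [ 0.99895398  0.51901146 -0.01278635]
0 [0. 0.]
2 [0.008 0.024]
4 [0.017 0.048]
6 [0.027 0.072]
8 [0.037 0.095]
10 [0.049 0.118]
12 [0.061 0.141]
14 [0.074 0.163]
16 [0.088 0.184]
18 [0.102 0.206]
20 [0.117 0.226]
22 [0.133 0.246]
24 [0.15  0.266]
26 [0.167 0.285]
28 [0.185 0.303]
30 [0.204 0.321]
32 [0.223 0.338]
34 [0.243 0.354]
36 [0.263 0.369]
38 [0.284 0.384]
40 [0.305 0.398]
42 [0.327 0.412]
44 [0.349 0.425]
46 [0.372 0.436]
48 [0.395 0.447]
50 [0.419 0.458]
52 [0.442 0.467]
```

Ball held (26 mm, 30 N). I'll raise the lid along its arc, 2° per row.

Request:
{"method": "send_rows", "body": {
  "steps": [
    [0.008,0,-0.024,0,0,0],
    [0.017,0,-0.048,0,0,0],
    [0.027,0,-0.072,0,0,0],
    [0.037,0,-0.095,0,0,0],
    [0.049,0,-0.118,0,0,0]
  ]
}}

```text
time_s: 16.23
tool_pos: [0.5204, -0.0207, 0.1933]
orientation: [0.995, 0.1, -0.001, -0.0]
wrist_force: [-1.7, 5.5, -3.0]
width: 0.0263
grip_force: 30.0
```

```bash
cat > a.py <<'E'
from h import *
s=env.state(); p=s["tool_pos"]; h=np.array([.5109+.14*np.cos(.2),-.0227+.14*np.sin(.2)])
u=(p[:2]-h)@[np.cos(.2),np.sin(.2)]; w=p[2]-.051-.075
print(s["time_s"],p,s["width"],s["grip_force"],s["wrist_force"].round(1),"angle",np.degrees(np.arctan2(w,-u)-np.arctan2(.044,.14)),"r",np.hypot(u,w))
E
python3 a.py
```

```text
16.225 [ 0.52044869 -0.02071321  0.19325934] 0.02628696726197296 29.992938358336687 [-1.7  5.5 -3. ] angle 9.864581680589872 r 0.14658814358154038
```

Request:
{"method": "send_rows", "body": {
  "steps": [
    [0.012,0,-0.023,0,0,0],
    [0.025,0,-0.045,0,0,0],
    [0.039,0,-0.066,0,0,0],
    [0.053,0,-0.088,0,0,0],
    [0.068,0,-0.108,0,0,0]
  ]
}}

```text
time_s: 16.85
tool_pos: [0.534, -0.0179, 0.2149]
orientation: [0.995, 0.1, -0.0, -0.001]
wrist_force: [-1.7, 4.7, -4.2]
width: 0.0262
grip_force: 30.0
```

Request:
{"method": "send_rows", "body": {
  "steps": [
    [0.016,0,-0.02,0,0,0],
    [0.033,0,-0.04,0,0,0],
    [0.05,0,-0.059,0,0,0],
    [0.068,0,-0.077,0,0,0],
    [0.087,0,-0.095,0,0,0]
  ]
}}

```text
time_s: 17.48
tool_pos: [0.5509, -0.0143, 0.2338]
orientation: [0.995, 0.1, -0.001, -0.001]
wrist_force: [-2.0, 6.4, -4.3]
width: 0.026
grip_force: 30.0
```

```bash
python3 a.py; python3 - <<'E'
from h import *
import cv2
a=cam("top")["frame"][180:300,270:410,::-1];b=cam("side")["frame"][180:340,250:430,::-1]
cv2.imwrite("pics/o1.png",np.hstack([cv2.resize(x,(420,360),interpolation=2) for x in(b,)]))
E
```

```text
17.475 [ 0.55094735 -0.01431768  0.23376969] 0.025957339058014728 30.006227809935808 [-2.   6.4 -4.3] angle 29.95675571714447 r 0.14639763586985804
```

View pics/o1.png

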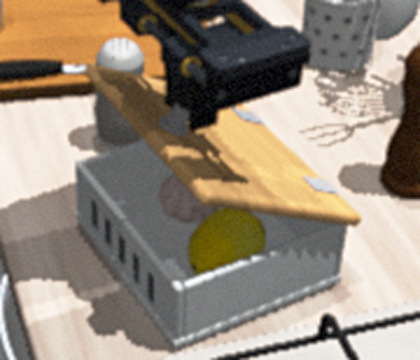

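The lid is open about 30°, with the knob still in the fingers at crop (185,120). I'll go on to 50°.

Request:
{"method": "send_rows", "body": {
  "steps": [
    [0.019,0,-0.017,0,0,0],
    [0.039,0,-0.033,0,0,0],
    [0.059,0,-0.048,0,0,0],
    [0.08,0,-0.063,0,0,0],
    [0.101,0,-0.077,0,0,0]
  ]
}}

```text
time_s: 18.2
tool_pos: [0.5707, -0.0102, 0.2492]
orientation: [0.995, 0.1, -0.001, -0.001]
wrist_force: [-1.9, 5.5, -3.4]
width: 0.0261
grip_force: 30.0
```

Request:
{"method": "send_rows", "body": {
  "steps": [
    [0.022,0,-0.014,0,0,0],
    [0.044,0,-0.027,0,0,0],
    [0.067,0,-0.038,0,0,0],
    [0.09,0,-0.049,0,0,0],
    [0.114,0,-0.06,0,0,0]
  ]
}}

```text
time_s: 18.82
tool_pos: [0.5931, -0.0055, 0.2611]
orientation: [0.995, 0.1, -0.001, -0.001]
wrist_force: [-2.4, 5.1, -3.7]
width: 0.0263
grip_force: 30.0
```

Request:
{"method": "send_rows", "body": {
  "steps": [
    [0,0,0,0,0,0],
    [0,0,0,0,0,0],
    [0,0,0,0,0,0],
    [0,0,0,0,0,0],
    [0,0,0,0,0,0]
  ]
}}

```text
time_s: 19.45
tool_pos: [0.593, -0.0055, 0.2611]
orientation: [0.995, 0.1, -0.001, -0.001]
wrist_force: [-2.1, 5.1, -3.1]
width: 0.0259
grip_force: 30.0
```

```bash
python3 a.py; python3 - <<'E'
from h import *
import cv2
b=cam("side")["frame"][140:340,180:430,::-1]
cv2.imwrite("pics/o2.png",cv2.resize(b,(750,600),interpolation=2))
E
```

```text
19.45 [ 0.59297825 -0.00551502  0.26106054] 0.02589085913030357 30.010486487299204 [-2.1  5.1 -3.1] angle 49.980496039237735 r 0.14626505963917977
```

View pics/o2.png

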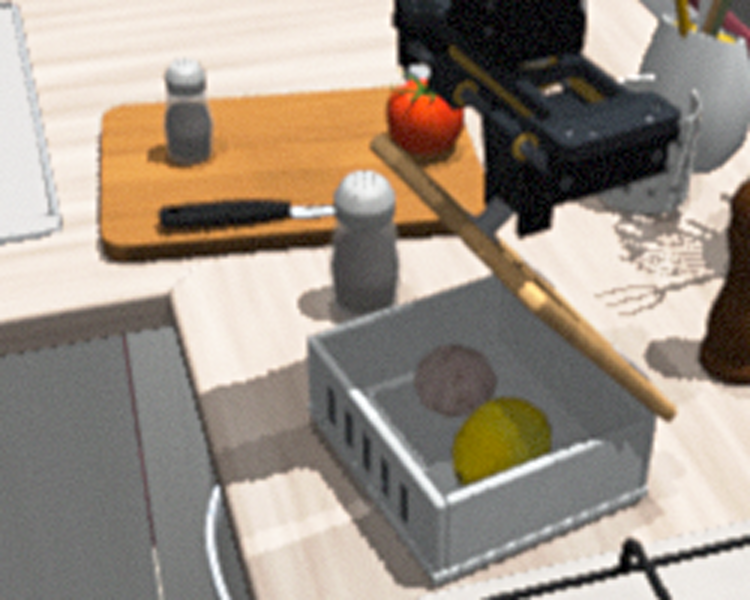

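The lid is held at about 50°, with the knob still gripped at crop (500,215) and the shaker upright at (188,110). I'll check the lid's front-left corner at crop (378,145) against its predicted position, then hand in.

```bash
python3 - <<'E'
from h import *
cam("side")
h=np.array([.5109+.14*np.cos(.2),-.0227+.14*np.sin(.2),.075]); ex=np.array([np.cos(.2),np.sin(.2),0]); ey=np.array([-np.sin(.2),np.cos(.2),0])
for d in (44,47,50,53,56):
    a=np.radians(d); P=h+ex*(-.17*np.cos(a)+.006*np.sin(a))+[0,0,.17*np.sin(a)+.006*np.cos(a)]
    print(d,[((proj("side",P+s*.097*ey)-[180,140])*3).round() for s in(1,-1)])
E
```

```text
44 [array([351., 156.]), array([513., 328.])]
47 [array([360., 146.]), array([524., 316.])]
50 [array([370., 135.]), array([535., 304.])]
53 [array([380., 125.]), array([547., 292.])]
56 [array([391., 116.]), array([559., 281.])]
```

The seen corners (378,145) and (535,297) match about 50°.

```bash
python3 -c "
from cell import env
print(env.close_job()); print(env.state()['time_s'])"
```

```text
the job is handed in; nothing more can be done
None
the job is handed in; nothing more can be done
```

The job is handed in, though no verdict came back: the small salt shaker stands upright and released on the chopping board, and the arm is holding the lid by its knob at about 50°, as measured from the arm's pose and the side camera.

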